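Load a battery pack under the spring flap of a bench tester

ROBOT

A 7-joint arm with a two-finger parallel gripper is mounted at the origin on the work surface. World frame = base frame: x ahead of the robot, y to its left, z up, the work surface at z = 0. Lengths are in m, angles in rad, forces in N, time in s.
With the tool pointing down it reaches from about 0.4 to 0.85 m from the base axis. Payload 6.9 kg.
Tool frame: the origin (TCP) lies midway between the tips of the shut fingers; the grasp point (between the pads) lies behind it (ctrl.pinch_z is the z of the grasp point in the tool frame, in m); z points along the fingers, y is the direction in which the jaws open and shut (so a half turn about z gives the same grasp; the last joint's range is limited). The gripper opens to 85 mm and grips with 20 to 120 N. Pads are 22 mm wide; open, the fingers measure 114 mm over their backs; the gripper's body (76 mm by 85 mm) begins 54 mm behind the grasp point. The pads swing forward as they close: fully open they stand 13 mm farther back than shut.
Start: joints at [1.232, 0.507, -0.238, 1.5, 0.126, 1.149, -0.155], TCP at [0.268, -0.564, 0.231] pointing down, gripper open.
Joint ranges: [-3.08, 3.08], [-0.24, 2.05], [-1.43, 1.35], [0, 2.5], [-1.52, 4.66], [0.17, 1.96], [-2.89, 2.89]. Speed limits (rad/s): [2.39, 2.39, 3.14, 3.14, 3.14, 3.14, 3.14].

INTERFACE

Orientations are given as a unit quaternion [w, x, y, z].
In Python, from station import ctrl, get_state, vision, ticket, models gives the robot as it stands. Calls block until the motion is done:
- ctrl.movep(position, orientation): joint-space move of the TCP to a pose.
- ctrl.movel(position, frame=None, max_speed=0.15): straight line of the TCP; frame=None keeps the orientation; max_speed is the mean speed in m/s.
- ctrl.set_joints(angles): joint-space move.
- ctrl.ungrasp() and ctrl.close_gripper(force=None): open the fingers fully, or close them until they stop; force is the grip in N (None keeps the last).
- ctrl.pause(seconds).
- ctrl.ik(position, orientation): joint angles nearest the present ones, or None.
- get_state(): the state.
- vision.grab_frame(name): name is "scene" or "top" or "wrist"; returns (picture, depth): 400x640x3 uint8, blue, green, red; 400x640 float32, m along the optical axis (not along the pixel's ray), 0 where there is no reading.
- vision.camera_info(name): a dict with "mtx" (3x3 intrinsics, pixels), "R" (3x3) and "t" (3): a world point X has camera coordinates R X + t; the wrist camera has in their place "hand_eye" (4x4, takes a point from camera to tool coordinates, whose origin is the TCP and whose axes are the flange's). Camera axes: x right, y down, z forward; pixel columns grow to the right and rows downward; lengths in m; the calibration is good to about 2 mm. A picture is of the moment at which its call begins: read the wrist's pose just before it. camera_info takes no time and is no camera call.
A pose or a line that the arm cannot do raises ctrl.Unreachable and nothing moves.
- ticket.close_job(): hands the job in, once; it reports no verdict.
Trained networks look in the newest picture that a camera, given by its name, has taken for a name from the list of things; names that differ only in an ending like _2 or _b are one class to them, and where a whole thing is asked for, a point or a joint stands for the part that bears it (a point fixed in the world has none). Each returns a list of dicts, best first, with "p" (0 to 1); they miss things now and then, are a little off and sometimes report something else, mostly with a low value. They report only what shows in the picture. A call takes as long as a camera call. They do not tell look-alikes from the thing itself.
- models.recognise(camera, target): "point" ([column, row] in pixels, amid what is visible of it).
- models.masks_of(camera, target): "mask" (400x640 bool, what is visible of it) and "point" ([column, row] in pixels, amid what is visible of it).
The state is a dict: "time": time; "qpos": joint angles; "qd": joint speeds; "tau": joint torques, N m; "tcp_pos": TCP position; "eef_rot": TCP orientation; "contact_force": force on the tool from outside, world axes, zero at the start; "wrist_torque": the same for the moment, N m; "width": finger opening in m.
Only numpy, scipy, OpenCV 4.12 (cv2) and the standard library are available. Lean on these libraries where they do the work, as an engineer would, in place of code of your own. Each camera call takes 0.05 s, during which the arm holds its last target. There are 200 camera calls.

TASK

Load the battery pack that lies in the tester's track: with one fingertip hold the spring-closed flap open by pressing down its long paddle, and meanwhile, with the other fingertip, push the pack along the track and under the flap until it is fully home against the stop. Then let go of the paddle so that the flap springs fully shut over the pack. Do not pick the pack up or tip it, and leave everything else on the bench where it is.

Things in the scene. Friction and masses are not known exactly. Their poses are not given: they have to be found in the camera images.
- tester: Grey battery-pack tester fixed to the bench. Origin: bench height, on the track's centre line, below the front edge of the closed flap (mouth of the bay). x: push direction, y: left of it, z up. Base plate 8 mm thick, y -85 to 25 mm. Track: level floor 20 mm above the bench, x -140 to 51 mm, 34 mm wide between steel guides 3 mm thick. Behind the bay: instrument housing 64 mm high, to x = 126 mm.
- mouth (a point): Mouth of the bay: centre line of the track, at track-floor height, below the flap's front edge. In front of it (tester x < 0) the side guides stand 8 mm above the track floor; beyond it the bay's side walls stand 27 mm, up to the lid.
- bay_stop (a point): The stop at the far end of the bay (face of the housing), on the centre line at track-floor height, 51 mm beyond the mouth. The pack is home when the front face of its body touches it.
- hinge (a point): Point on the flap's hinge line, level with the mouth: 26 mm to the right (-y) of the centre line, 30 mm above the track floor. The hinge line is parallel to the track. Lid (left of it) and paddle (right of it) are one rigid see-saw: pressing the paddle down lifts the lid.
- flap (a joint): Opening of the aluminium flap, rad: 0 shut, 1.4 at most; spring-closed, pushes back with 2 to 5 N at the paddle. Its 3 mm lid covers the bay (tester x 0 to 50 mm), 30 mm above the track floor; a skirt on its front edge (x 0 to 3 mm) hangs to 16 mm above the floor and bars the pack while shut. From about 0.8 rad on the pack's body passes beneath.
- paddle (a point): Upper face of the paddle, half-way along it, 45 mm from the hinge; moves with the flap. Flat aluminium plate, tester x -135 to -10 mm, reaching 62 mm out from the hinge to -y; when shut it slopes up outwards at 35 degrees. A fingertip 32 to 45 mm to the right of the hinge, pressed to 10 mm above track-floor height, opens the flap 1.0 to 1.2 rad, and can slide along x meanwhile.
- pack: Battery pack to load, 80 to 170 g, loose in the track before the mouth. Origin: underside, middle of its tall body; x towards the stop. Black body 44 x 30 x 26 mm (x -22 to 22), then a low neck 10 mm high (x -38 to -22; lies under the skirt when loaded), then an upright grey tab 6 x 26 x 24 mm (x -44 to -38). Home: origin 29 mm beyond the mouth, the tab's rear face 15 mm before it, outside.
- pack_tab (a point): Centre of the rear face of the pack's upright tab, 12 mm above the pack's underside: the place to push.
- screwdriver: Bystander: screwdriver with an orange handle, 170 mm long, lying beside the track. Origin at the centre of its underside.
- spool: Bystander: metal spool, 52 mm across, 32 mm tall, standing left of the tester's bay. Origin at the centre of its underside.
- meter: Bystander: black multimeter, 150 x 75 x 40 mm, lying on the paddle's side of the tester, clear of the paddle. Origin at the centre of its underside.
- spare_pack: Bystander: plain black block-shaped pack without neck or tab, 60 x 34 x 22 mm, lying on the bench near the paddle. Not the one to load. Origin at the centre of its underside.
- board: Bystander: green circuit board with parts on it, 90 x 70 x 28 mm, on the bench to the left of the track. Origin at the centre of its underside.
- jar: Bystander: small closed jar, 44 mm across, 45 mm tall, standing behind the tester. Origin at the centre of its underside.
Not all that is in view belongs to the job. What is shaped like the pack but pink or white is not meant.

How it is judged:
On the way, in this order (a step that is already met when the one before it is completed fails the run):
1. a finger holds the flap open while the pack is still in front of the mouth (value of joint flap above 0.6 rad and contact force between the fingers and flap above 0.3 N and x of pack in the frame of tester below -0.015 m), for 0.1 s.
2. one finger holds the flap open while the other pushes the pack under it (value of joint flap above 0.6 rad and contact force between the fingers and flap above 0.3 N and contact force between the fingers and pack above 0.05 N and x of pack in the frame of tester above -0.005 m), for 0.1 s.
At the end, for the whole second after the job is handed in: The pack lies flat in the bay, its body against the stop to within 3.5 mm and in line with the track (0.12 rad), at rest, and the flap is shut over it (under 0.06 rad) (x of pack in the frame of tester between 0.0255 and 0.032 m and y of pack in the frame of tester between -0.006 and 0.006 m and z of pack in the frame of tester below 0.024 m and angle between the x axis of pack and the x axis of tester, either way round below 0.12 rad and value of joint flap below 0.06 rad and linear speed of pack below 0.01 m/s); the robot touches nothing.
It fails at once if the pack is lifted off the track (by more than 6 mm) or tipped (z of pack in the frame of tester above 0.026 m or angle between pack's own z axis and vertical above 0.3 rad).
It fails at once if a bystander is moved by more than 20 mm (distance of any of screwdriver, spool, meter, spare_pack, board, jar from where it was at the start of the episode above 0.02 m).
It also fails if it takes over 40 s, if anything falls off the work surface, if the arm or the gripper's body presses on something with over 40 N, if the wrist force passes 120 N, or if a joint passes its speed limit or range.

## Working session

There is one attempt and no reset: what is moved stays moved. The work goes in short steps, each a Python script; the robot and the scene stay as the last script left them, time stands still between calls to the robot, and variables do not carry over. Pictures are saved under pics/ and viewed, about 8 in all and at most 12, crops included, and the job is handed in when it is done.

```bash
mkdir -p pics; ls; python3 - <<'E'
from station import ctrl, get_state, vision, models
import cv2,numpy as np
for n in ("scene","top"):
    p,d=vision.grab_frame(n); cv2.imwrite(f"pics/{n}0.png",p); np.savez(f"{n}0.npz",p=p,d=d)
    i=vision.camera_info(n); print(n,np.round(i["mtx"],1).tolist(),np.round(i["R"],3).tolist(),np.round(i["t"],3).tolist())
    for t in ("tester","pack","flap","screwdriver","spool","spare_pack","meter"):
        print(t,[(np.round(r["point"]).tolist(),round(r["p"],2)) for r in models.recognise(n,t)][:3])
s=get_state(); print(s["time"],s["tcp_pos"],s["eef_rot"],s["width"],ctrl.pinch_z)
E
```

```text
pics
scene [[516.4, 0.0, 318.2], [0.0, 516.4, 201.0], [0.0, 0.0, 1.0]] [[-0.027, 1.0, 0.009], [0.714, 0.025, -0.7], [-0.7, -0.012, -0.714]] [-0.035, -0.332, 1.693]
tester [([344.0, 230.0], 0.67)]
pack [([429.0, 282.0], 0.94), ([269.0, 170.0], 0.73), ([342.0, 166.0], 0.68)]
flap [([344.0, 195.0], 0.8)]
screwdriver [([397.0, 204.0], 0.67), ([345.0, 197.0], 0.63)]
spool [([385.0, 253.0], 0.58)]
spare_pack [([314.0, 189.0], 0.83), ([361.0, 206.0], 0.32)]
meter [([290.0, 223.0], 0.74)]
top [[478.4, 0.0, 324.2], [0.0, 478.4, 200.4], [0.0, 0.0, 1.0]] [[0.016, -1.0, 0.016], [-0.997, -0.017, -0.08], [0.08, -0.014, -0.997]] [0.042, 0.545, 1.028]
tester [([297.0, 188.0], 0.66)]
pack [([212.0, 119.0], 0.92), ([386.0, 285.0], 0.83), ([296.0, 296.0], 0.8)]
flap [([293.0, 218.0], 0.77), ([328.0, 253.0], 0.26)]
screwdriver [([238.0, 227.0], 0.62)]
spool [([253.0, 151.0], 0.63)]
spare_pack [([328.0, 252.0], 0.89), ([273.0, 115.0], 0.69)]
meter [([354.0, 195.0], 0.97), ([278.0, 215.0], 0.4)]
0.8 [ 0.26831547 -0.56444238  0.231264  ] [-3.63704476e-05  9.75482211e-01  2.20078291e-01  2.76782009e-06] 0.08557804862457515 -0.0187
```

View pics/top0.png

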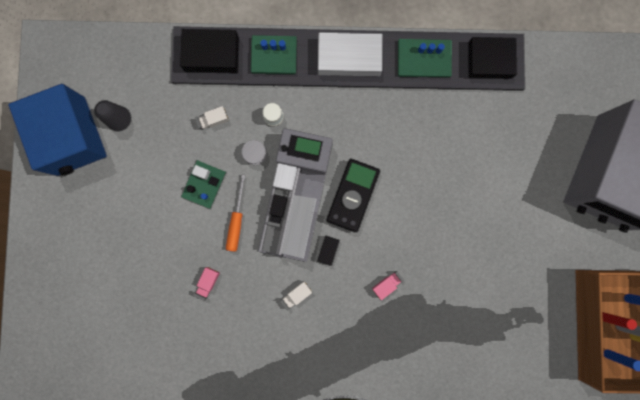

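View pics/scene0.png

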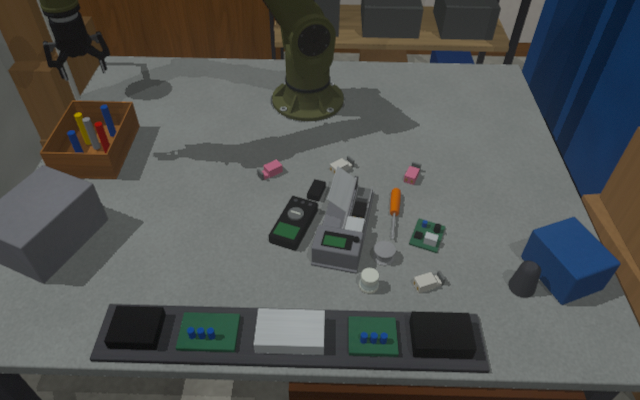

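```bash
cat > h.py <<'E'
import numpy as np,cv2
from station import ctrl,get_state,vision,models
from scipy.spatial.transform import Rotation as Ro
def q2R(q): return Ro.from_quat([q[1],q[2],q[3],q[0]]).as_matrix()
def R2q(R):
    a=Ro.from_matrix(R).as_quat(); return [a[3],a[0],a[1],a[2]]
def cam(n,s=None):
    i=vision.camera_info(n)
    if n!="wrist": return i["mtx"],i["R"],i["t"]
    H=i["hand_eye"]; Rt=q2R(s["eef_rot"]); Rc=Rt@H[:3,:3]; c=Rt@H[:3,3]+s["tcp_pos"]
    return i["mtx"],Rc.T,-Rc.T@c
def cloud(d,K,R,t):
    v,u=np.mgrid[:400,:640]; P=np.stack([(u-K[0,2])/K[0,0]*d,(v-K[1,2])/K[1,1]*d,d],-1)
    return (P-t)@R
def proj(X,K,R,t):
    c=np.asarray(X)@R.T+t; return c[...,:2]/c[...,2:]*[K[0,0],K[1,1]]+[K[0,2],K[1,2]]
E
python3 - <<'E'
from h import *
z=np.load("top0.npz"); P=cloud(z["d"],*cam("top"))
for n,(u,v) in dict(hous=(305,150),lid=(286,177),pack=(278,208),padfar=(310,180),padnear=(295,250),guideL=(265,248),meter=(354,195),spare=(328,252),bench=(440,150),spool=(253,151),board=(204,184),scr=(235,232)).items(): print(n,P[v,u].round(3))
print(vision.camera_info("wrist")["hand_eye"].round(3).tolist(),vision.camera_info("wrist")["mtx"].round(0).tolist())
a=z["p"][115:275,225:390]; cv2.imwrite("pics/crop.png",cv2.resize(a,None,fx=4,fy=3.7))
for yaw in (25.4,-10,-20,-60):
  q=[0,np.cos(np.radians(yaw/2)),np.sin(np.radians(yaw/2)),0]; print(yaw,ctrl.ik([0.5,0.05,0.35],q) is not None)
E
```

```text
hous [0.647 0.094 0.064]
lid [0.59  0.133 0.055]
pack [0.524 0.149 0.047]
padfar [0.591 0.083 0.005]
padnear [0.436 0.11  0.073]
guideL [0.438 0.177 0.022]
meter [ 0.556 -0.013  0.039]
spare [0.432 0.041 0.023]
bench [ 0.665 -0.21   0.001]
spool [0.649 0.208 0.032]
board [0.577 0.317 0.009]
scr [0.472 0.243 0.026]
[[-0.001, -0.964, -0.265, 0.067], [1.0, -0.001, 0.0, -0.0], [-0.001, -0.265, 0.964, -0.142], [0.0, 0.0, 0.0, 1.0]] [[293.0, 0.0, 319.0], [0.0, 293.0, 198.0], [0.0, 0.0, 1.0]]
25.4 True
-10 True
-20 True
-60 True
```

```bash
python3 - <<'E'
from h import *
y=np.radians(-12); q=[0,np.cos(y/2),np.sin(y/2),0]
ctrl.movep([0.45,0.125,0.19],q)
s=get_state(); p,d=vision.grab_frame("wrist"); cv2.imwrite("pics/w0.png",p)
np.savez("w0.npz",p=p,d=d,pos=s["tcp_pos"],rot=s["eef_rot"]); print(s["time"],s["tcp_pos"])
E
```

```text
3.3333 [0.45034388 0.12434554 0.18996876]
```

View pics/w0.png

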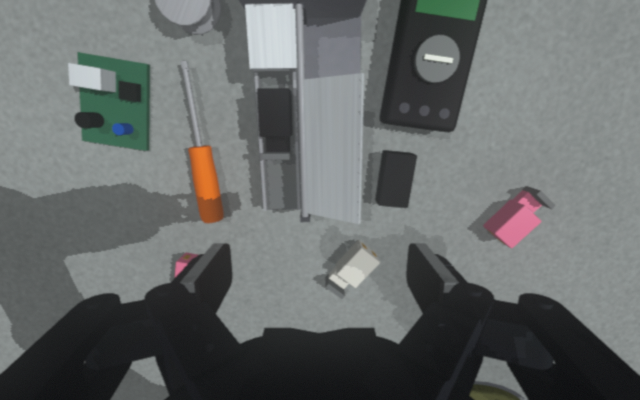

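```bash
python3 - <<'E'
from h import *
z=np.load("w0.npz"); K,R,t=cam("wrist",dict(tcp_pos=z["pos"],eef_rot=z["rot"])); P=cloud(z["d"],K,R,t); d=z["d"]; p=z["p"].astype(int)
for n,(u,v) in dict(lid=(271,35),lid2=(271,60),lidl=(252,60),lidr=(292,60),body=(275,110),bodyf=(275,95),neck=(277,145),tab=(276,155),bench=(450,180),floor=(276,185),pad1=(310,200),pad2=(335,200),pad3=(355,200),guide=(265,195)).items(): print(n,P[v,u].round(4))
def rect(n,box,m):
    u0,v0,u1,v1=box; M=np.zeros_like(m);M[v0:v1,u0:u1]=m[v0:v1,u0:u1]
    k,l,st,_=cv2.connectedComponentsWithStats(M.astype(np.uint8)); i=1+np.argmax(st[1:,4]); Q=P[l==i]
    r=cv2.minAreaRect((Q[:,:2]*1000).astype(np.float32)); print(n,st[i].tolist(),np.round(r[0],1),np.round(r[1],1),round(r[2],2),"z",Q[:,2].mean().round(4)); return Q
Z=P[...,2]
rect("lid",(235,3,300,80),(Z>.046)&(Z<.058)&(p.min(2)>130))
rect("body",(250,75,300,142),(Z>.040)&(Z<.052)&(p.max(2)<70))
rect("tab",(255,145,300,165),(Z>.036)&(Z<.05))
pad=rect("paddle",(290,60,375,230),(Z>.047)&(Z<.1))
# paddle plane
A=np.c_[pad[:,:2],np.ones(len(pad))]; c=np.linalg.lstsq(A,pad[:,2],rcond=None)[0]; print("pad plane",c.round(4),"yaw",np.degrees(np.arctan2(c[1],c[0])),"slope",np.degrees(np.arctan(np.hypot(c[0],c[1]))))
rect("spare",(370,140,425,215),(Z>.012)&(Z<.03))
rect("meter",(375,0,490,140),(Z>.03)&(Z<.05))
E
```

```text
lid [0.592  0.1363 0.0498]
lid2 [0.5725 0.1412 0.051 ]
lidl [0.5761 0.1576 0.0505]
lidr [0.5683 0.123  0.0525]
body [0.5312 0.1489 0.0455]
bodyf [0.5441 0.1457 0.0452]
neck [0.4985 0.1577 0.0288]
tab [0.4901 0.1589 0.043 ]
bench [ 0.4158 -0.0238 -0.0009]
floor [0.4567 0.1705 0.0215]
pad1 [0.4415 0.1351 0.0553]
pad2 [0.4411 0.1111 0.0718]
pad3 [0.4411 0.094  0.0849]
guide [0.4493 0.184  0.0259]
lid [245, 3, 55, 66, 3360] [590.7 134.6] [46.  51.7] 78.07 z 0.0508
body [258, 88, 33, 49, 1494] [529.4 150.8] [29.1 43.5] 77.83 z 0.0452
tab [262, 153, 28, 7, 191] [489.3 159.8] [26.1  6.1] 78.01 z 0.043
paddle [290, 60, 74, 164, 9157] [489.9 108.3] [ 60.1 151. ] 80.58 z 0.0688
pad plane [-0.1323 -0.6668  0.2048] yaw -101.22166419676044 slope 34.2075807679841
spare [376, 151, 41, 57, 1788] [433.9  41.7] [34.4 60.1] 72.52 z 0.0211
meter [386, 0, 101, 131, 9064] [541.2  -5.8] [ 71.7 116.5] 70.18 z 0.0327
```

```bash
cat >> h.py <<'E'
YAW=np.radians(-12.0); RT=Ro.from_euler('z',YAW).as_matrix(); O=np.array([.5661,.1431,0])
def W(x,y,z): return O+RT@np.array([x,y,z])/1000      # tester mm (z above bench) -> world m
def Tt(X): return (np.asarray(X)-O)@RT*1000
def pack_x(n):
    s=get_state(); p,d=vision.grab_frame("wrist"); cv2.imwrite(f"pics/{n}.png",p)
    Q=Tt(cloud(d,*cam("wrist",s))); 
    tab=(abs(Q[...,1])<11)&(Q[...,2]>36)&(Q[...,2]<50)&(Q[...,0]<-8)&(Q[...,0]>-110)
    return s["time"],np.percentile(Q[tab][:,0],[1,99]).round(1) if tab.any() else None,Q
E
python3 - <<'E'
from h import *
ctrl.close_gripper()
q=R2q(RT@np.diag([1,-1,-1.]))
ctrl.movep(W(-115,0,120),q); ctrl.movel(W(-115,0,34))
s=get_state(); print(s["time"],Tt(s["tcp_pos"]).round(1),s["contact_force"].round(2),s["width"])
for x in (-90,-86,-83,-80.5,-79):
    ctrl.movel(W(x,0,34),max_speed=.05); s=get_state(); f=RT.T@s["contact_force"]; print(x,Tt(s["tcp_pos"]).round(1),f.round(2))
    if f[0]<-6: break
ctrl.movel(W(x-6,0,34)); ctrl.movel(W(x-40,0,190)); ctrl.ungrasp()
t,b,_=pack_x("w1"); print(t,b)
E
```

```text
5.3 [-1.143e+02  1.000e-01  3.500e+01] [-0.81 -0.09  0.03] -0.00019098250039418805
-90 [-90.   -0.1  33.9] [0.51 0.26 0.06]
-86 [-85.9   0.   34. ] [-0.32  0.06 -0.75]
-83 [-82.8   0.   34. ] [-0.59 -0.04  0.24]
-80.5 [-80.3   0.   34. ] [-0.33  0.72  0.33]
-79 [-78.9  -0.   34. ] [-0.88  0.05  0.52]
9.2 [-68.2  -8.6]
```

```bash
cat >> h.py <<'E'
TH=30;BE=-6
RL=Ro.from_euler('y',BE,degrees=True).as_matrix()@Ro.from_euler('z',-TH,degrees=True).as_matrix()@np.diag([1,-1,-1.])
RTOOL=RT@RL; Q1=R2q(RTOOL)
BC=RL@np.array([11,-57,-13.])   # B outer front tip corner
def tcpB(x,y=7,z=34): return W(*(np.array([x,y,z])-BC))
E
python3 - <<'E'
from h import *
for n,c in dict(Af=(11,42.5,-13),Ab=(-11,42.5,-13),Aof=(11,57,-13),Bi=(11,-42.5,-13)).items(): print(n,(RL@np.array(c)-BC+[-72,7,34]).round(1))
print([ctrl.ik(tcpB(x,7,z),Q1) is not None for x,z in((-73,110),(-73,34),(-15,34))])
ctrl.movep(tcpB(-73,7,110),Q1)
ctrl.movel(tcpB(-73,7,60),max_speed=.1); s=get_state(); print(s["time"],s["contact_force"].round(2))
s=get_state(); 
for n in("scene","top"):
  p,d=vision.grab_frame(n); a=p[140:270,260:420] if n=="scene" else p[110:290,220:380]; cv2.imwrite(f"pics/{n}1.png",cv2.resize(a,None,fx=3.3,fy=3.3))
p,d=vision.grab_frame("wrist"); cv2.imwrite("pics/w2.png",p)
E
```

```text
Af [-121.5  -79.2   28.8]
Ab [-140.4  -68.2   26.8]
Aof [-128.7  -91.7   28. ]
Bi [-79.2  -5.6  33.2]
[True, True, True]
10.55 [-0.95 -0.4   1.09]
```

View pics/w2.png

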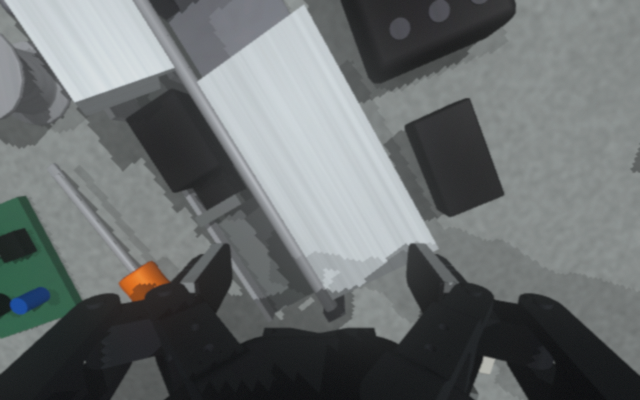

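View pics/scene1.png

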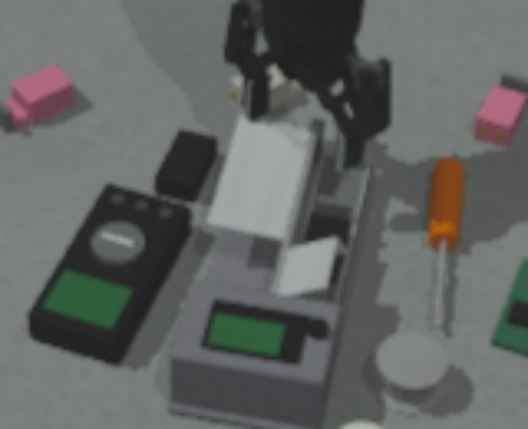

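```bash
cat >> h.py <<'E'
def flap(n):
    t,b,Q=pack_x(n)
    X,Y,Z=Q[...,0],Q[...,1],Q[...,2]
    m=(X>-90)&(X<-15)&(Y<-34)&(Y>-70)&(Z>20)&(Z<110)
    c=np.polyfit(Y[m],Z[m],1); m&=abs(Z-np.polyval(c,Y))<6; c=np.polyfit(Y[m],Z[m],1)
    return round(.61+np.arctan(c[0]),3),m.sum(),b,np.polyval(c,-26).round(1)
E
python3 - <<'E'
from h import *
print(flap("w3"),get_state()["contact_force"].round(2))
ctrl.movel(tcpB(-71.5,9,48),max_speed=.05); print(flap("w4"),get_state()["contact_force"].round(2))
ctrl.movel(tcpB(-70.5,9,36),max_speed=.05); print(flap("w5"),get_state()["contact_force"].round(2),get_state()["time"])
E
```

```text
(np.float64(0.55), np.int64(12420), array([-67.4,  -8.4]), np.float64(50.8)) [ 0.32 -0.01  1.68]
(np.float64(0.827), np.int64(14100), array([-91.5,  -8.5]), np.float64(50.9)) [-1.19 -1.1   1.43]
(np.float64(1.078), np.int64(15662), array([-95.2,  -8.5]), np.float64(51.1)) [-1.76 -0.07  2.84] 11.6333
```

View pics/w5.png

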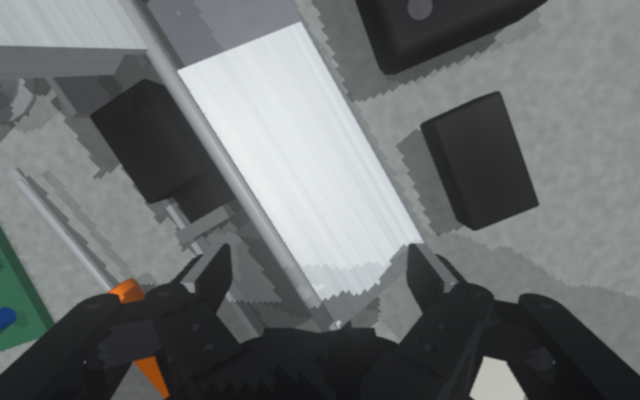

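The flap is at about 1.08 rad, with A on the paddle's near corner (410,245). B is just behind the tab (225,235), so I'm pushing now.

```bash
python3 - <<'E'
from h import *
ctrl.pause(.2)
for x in (-64,-58,-50,-40,-30,-22,-18):
    ctrl.movel(tcpB(x,9,36),max_speed=.06); s=get_state(); f=RT.T@s["contact_force"]; print(x,f.round(2),round(s["time"],1))
    if abs(f[0])>12 or f[2]<.5: print("stop"); break
print(flap("w6"))
E
```

```text
-64 [ 0.04 -1.24  2.67] 12.1
-58 [ 0.52 -2.19  1.86] 12.3
-50 [ 0.59 -2.12  1.74] 12.6
-40 [ 1.49 -1.61  2.4 ] 12.9
-30 [ 1.72 -1.56  2.64] 13.3
-22 [-0.3  -2.02  1.97] 13.5
-18 [-0.34 -1.98  1.47] 13.8
(np.float64(0.043), np.int64(115), array([-44.6, -16.3]), np.float64(26.7))
```

View pics/w6.png

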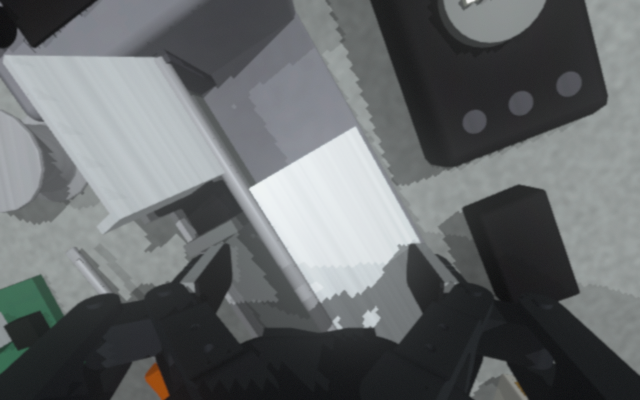

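```bash
cat >> h.py <<'E'
def flap2(n):
    t,b,Q=pack_x(n); X,Y,Z=[Q[...,i] for i in range(3)]
    m=(X>-45)&(X<-14)&(Y<-32)&(Y>-60)&(Z>10)&(Z<90); k=[]
    for y in range(-60,-32,4):
        w=m&(Y>y)&(Y<y+4); k.append((y+2,np.median(Z[w]).round(1) if w.any() else None))
    w=(abs(Y)<9)&(X>-60)&(X<0)&(Z<60); 
    return t,k,[(x,np.percentile(Z[w&(X>x)&(X<x+2)],[20,80]).round(1).tolist()) for x in range(-40,-4,2) if (w&(X>x)&(X<x+2)).any()]
E
python3 - <<'E'
from h import *
print(flap2("w7"))
E
```

```text
(13.8417, [(-58, np.float64(34.2)), (-54, np.float64(36.3)), (-50, np.float64(38.3)), (-46, np.float64(40.5)), (-42, np.float64(42.6)), (-38, np.float64(44.7)), (-34, np.float64(46.8))], [(-40, [19.1, 50.6]), (-38, [19.0, 49.8]), (-36, [19.2, 51.0]), (-34, [19.1, 51.8]), (-32, [19.2, 51.3]), (-30, [19.1, 51.9]), (-28, [19.3, 54.9]), (-26, [19.7, 55.6]), (-24, [42.3, 48.1]), (-22, [42.7, 43.8]), (-20, [42.9, 43.8]), (-18, [34.6, 43.6]), (-16, [28.8, 29.8]), (-14, [28.8, 29.7]), (-12, [28.8, 29.7]), (-10, [28.8, 29.8]), (-8, [28.8, 29.7]), (-6, [28.7, 29.8])])
```

Flap is still at 1.1 rad. The tab's rear is at −24 mm, so there are 9 mm to go. I'll continue until contact with the stop.

```bash
python3 - <<'E'
from h import *
for x in (-15,-12.5,-11,-10,-9,-8,-7,-6,-5):
    ctrl.movel(tcpB(x,9,36),max_speed=.04); s=get_state(); f=RT.T@s["contact_force"]; print(x,Tt(s["tcp_pos"])[0].round(1),f.round(2),round(s["time"],1))
    if f[0]<-7 or f[2]<.5: print("stop"); break
print(flap2("w8"))
E
```

```text
-15 -51.5 [-1.48 -1.23  1.56] 14.1
-12.5 -48.8 [-0.61 -0.64  2.34] 14.4
-11 -47.3 [-1.42 -0.6   1.91] 14.6
-10 -46.4 [-1.94 -1.47  2.03] 14.9
-9 -46.1 [-4.58 -1.03  2.75] 15.1
-8 -45.8 [-8.18 -1.92  5.57] 15.4
stop
(15.3917, [(-58, np.float64(34.1)), (-54, np.float64(36.2)), (-50, np.float64(38.4)), (-46, np.float64(40.5)), (-42, np.float64(42.6)), (-38, np.float64(44.7)), (-34, np.float64(46.7))], [(-40, [18.9, 19.7]), (-38, [19.0, 51.4]), (-36, [19.0, 49.0]), (-34, [19.0, 50.0]), (-32, [19.1, 49.6]), (-30, [19.1, 51.0]), (-28, [19.1, 50.7]), (-26, [19.0, 50.9]), (-24, [19.0, 51.2]), (-22, [19.2, 51.7]), (-20, [19.2, 54.9]), (-18, [20.1, 56.1]), (-16, [42.7, 49.5]), (-14, [42.7, 43.8]), (-12, [42.8, 43.7]), (-10, [29.7, 43.5]), (-8, [28.8, 29.8]), (-6, [28.8, 29.8])])
```

```bash
python3 - <<'E'
from h import *
ctrl.movel(tcpB(-16,9,36),max_speed=.05); ctrl.movel(tcpB(-18,9,120),max_speed=.1)
y=YAW; ctrl.movep(W(-118,6,190),R2q(RT@np.diag([1,-1,-1.])))
s=get_state(); t,b,Q=pack_x("w9"); print(t,s["contact_force"].round(2)); print(flap("w10"),flap2("w11")[2])
X,Y,Z=[Q[...,i] for i in range(3)]
print("lid z by y",[(yy,np.median(Z[(X>6)&(X<40)&(abs(Y-yy)<3)]).round(1)) for yy in(-20,-10,0,10,16)])
m=(abs(Y)<15)&(Z>40)&(Z<46)&(X<-5)&(X>-30); r=cv2.minAreaRect(np.c_[X[m],Y[m]].astype(np.float32)); print("tab",np.round(r[0],1),np.round(r[1],1),r[2])
E
```

```text
17.275 [-0.03 -1.24 -1.19]
(np.float64(-0.004), np.int64(4343), array([-15.3,  -9.1]), np.float64(51.0)) [(-40, [19.0, 20.1]), (-38, [18.9, 20.0]), (-36, [18.6, 19.8]), (-34, [19.0, 20.0]), (-32, [19.0, 19.8]), (-30, [19.2, 20.2]), (-28, [18.7, 19.8]), (-26, [18.9, 20.0]), (-24, [18.6, 19.7]), (-22, [18.8, 20.0]), (-20, [18.7, 19.9]), (-18, [18.7, 19.7]), (-16, [24.7, 42.4]), (-14, [43.0, 43.8]), (-12, [42.6, 44.1]), (-10, [42.8, 44.0]), (-8, [28.6, 30.1]), (-6, [28.7, 30.0])]
lid z by y [(-20, np.float64(50.9)), (-10, np.float64(50.8)), (0, np.float64(50.9)), (10, np.float64(50.8)), (16, np.float64(50.9))]
tab [-12.2  -0. ] [25.7  6.2] 88.72473907470703
```

View pics/w9.png

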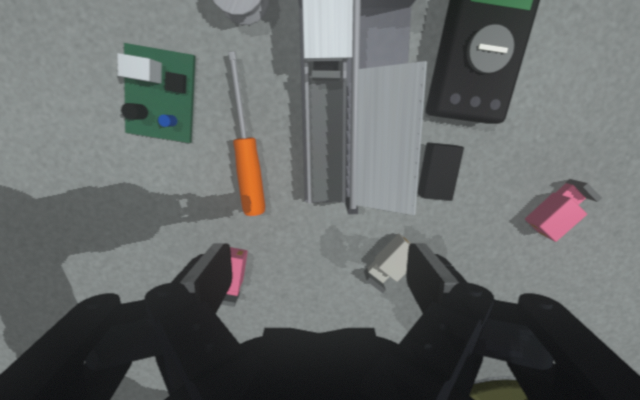

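The lid is flat and shut, with its front edge at row 58. The tab shows at (327,70), its rear at −15.3 mm against −15 expected. The pack is straight and the bystanders look unmoved, so I'm handing in.

```bash
python3 -c "
from station import ticket
print(ticket.close_job())"
```

```text
the job is handed in; nothing more can be done
None
```

The pack is loaded against the stop with the flap shut over it, and I handed the job in at about 17.4 s of the 40 s allowed. No verdict was reported.

**What I did:**
1. I nudged the pack about 13 mm up the track with the shut fingers, stopping just before the mouth.
2. I opened the gripper and turned it about 30° to the track. One finger held the paddle down, with the flap at about 1.1 rad.
3. With the paddle held, the other finger pushed the tab until the force rose to 8 N and the arm stopped advancing. Then I backed off and lifted clear.

**Last checks, from the wrist camera:**
- **Pack position:** the tab's rear face is at −15.3 mm, where −15 is home, and its centre is 0.0 mm off the centre line. That puts the pack at about 28.7 mm, inside the 25.5–32 mm window. It is about 1.3° off the track line.
- **Flap:** it reads −0.004 rad, and the lid is level.
- **Robot:** it is clear of everything.
- **Bystanders:** the screwdriver, meter, spare pack and board look unmoved, and the part of the spool in view does too. I judged this by eye and did not measure it. The jar was out of the last picture, but the arm never went near it.

**What disagreed:**
- The pushing finger's contact corner was about 6 mm further back than I had assumed, so I corrected for it during the push.
- One automatic flap reading (0.043 rad, mid-push) was wrong because the finger was blocking the view. A second measurement gave 1.1 rad.

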